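# Pass the tasting rack through the counter gate

## Task

Press the gate's black bar down with one fingertip to hold the yellow gate open, and meanwhile push the rack of sample jars along the chute with the other finger, until the front of the rack rests at the red end stop with all the jars past the gate. Keep the gate held up until the jars are through, so that it never touches the rack, then let it close over the rack's handle. Only push the rack, do not lift it, and leave the olive jar, spice tin and cup where they stand.

Things in the scene. Friction and masses are not known exactly. Their poses are not given: they have to be found in the camera images.
- chute: Fixed straight chute. Origin on the counter (z = 0), mid-channel, in the gate's plane; x along the travel, y towards the press bar, z up. Floor 4 mm thick; channel 64 mm wide between walls 5 mm thick, 22 mm high, entry at x = -255 mm. Outside the +y wall two posts (10 x 16 mm, 58 mm high) at y = 48, x = -259 and -24 mm carry the gate's shaft.
- end_stop (a point): Middle of the near face of the red end stop (22 mm high) that closes the chute at chute x = +95 mm; 13 mm above the counter.
- gate: Gate turning on a level shaft (radius 5 mm) along the chute's x, at chute y = 48 mm, 50 mm above the counter, x = -264 to +4 mm. Origin on the shaft at chute x = 0; axes as the chute's when closed. Opening turns it about x: its tilt is the opening angle. 0.65 rad: leaf just clears the jars; 1.0: clears by 10 mm; stop at 1.2. Spring and gravity shut it when let go. The rack cannot push it open.
- leaf (a point): Centre of the yellow gate leaf, 5 mm thick, 58 mm wide, 30 mm high. Closed, it stands across the channel at chute x = 0, y = -30 to +28 mm, 30 to 60 mm above the counter: it blocks the jars but clears the rack's handle. It swings up and over to the press bar's side.
- press_bar (a point): Middle of the black press bar, a rod 14 mm thick along the chute from x = -252 to -42 mm, 45 mm from the shaft, joined to it by a thin arm at each end. Centre when closed: chute y = 88, 71 mm above the counter (top at 78). Pressed down it lifts the leaf: bar top at 50 mm = 0.65 rad (y = 92), at 35 mm = 1.0 rad (y = 87), at 28 mm = stop. Takes about 3 to 4 N. A finger can slide along it while pressing.
- rack: Loose wooden rack with six sample jars fixed on it, 0.2 to 0.4 kg, lying in the chute. Origin under the middle of the jar block, on its underside (4 mm above the counter); x forward along the chute. Jar block x = -40 to +40 mm, 60 mm wide, lids 40 mm above the underside; behind it a handle 24 mm wide, 10 mm high. Starts with its front 20 to 60 mm short of the gate; at the stop its origin is at chute x = +55 mm.
- push_plate (a point): Middle of the rear face of the rack's dark upright push plate at the end of the handle (rack x = -115 mm), 52 mm wide, 8 mm thick, from 6 to 60 mm above the counter. Push here. With the rack at the end stop this face is at chute x = -60 mm, still before the gate and beside the press bar.
- olive_jar: Green glass jar with a brass lid, 52 mm diameter, 70 mm high; origin under its centre. Stands near the chute's far end. Leave it alone.
- spice_tin: Red tin, 56 mm diameter, 60 mm high; origin under its centre. Stands near the chute's far end. Leave it alone.
- dip_cup: White cup, 60 mm diameter, 50 mm high; origin under its centre. Stands near the chute's far end. Leave it alone.
Things that resemble listed ones, but are neither listed nor needed, are in the scene too. There is more than one size of the rack; the one meant has the size given above.

How it is judged:
On the way, in this order (a step that is already met when the one before it is completed fails the run):
1. a fingertip on the gate holds it open while the jars are passing under it (angle between gate's own z axis and vertical above 0.65 rad and contact force between the fingers and gate above 0.5 N and x of rack in the frame of chute between -0.035 and 0.035 m), for 0.2 s.
2. the jars are wholly past the gate while a fingertip still holds it open (angle between gate's own z axis and vertical above 0.65 rad and contact force between the fingers and gate above 0.5 N and x of rack in the frame of chute above 0.043 m), for 0.05 s.
At the end, for the whole second after the job is handed in: The rack lies flat and still in the chute with its front within 10 mm of the end stop (its origin beyond chute x = +45 mm), all jars past the gate, and the gate is closed again (within 0.1 rad) (x of rack in the frame of chute above 0.045 m and angle between each of gate, rack's own z axis and vertical below 0.1 rad and height (world z) of rack below 0.012 m and linear speed of rack below 0.02 m/s and y of rack in the frame of chute between -0.01 and 0.01 m); the robot touches nothing.
It fails at once if the gate and the rack touch (more than 1 N) (contact force between gate and rack above 1 N).
It fails at once if the rack is lifted or tipped (more than 10 mm off the chute's floor, or 0.2 rad) (height (world z) of rack above 0.014 m or angle between rack's own z axis and vertical above 0.2 rad).
It fails at once if the olive jar is moved more than 20 mm or tipped (distance of olive_jar from where it was at the start of the episode above 0.02 m or angle between olive_jar's own z axis and vertical above 0.3 rad).
It fails at once if the spice tin is moved more than 20 mm or tipped (distance of spice_tin from where it was at the start of the episode above 0.02 m or angle between spice_tin's own z axis and vertical above 0.3 rad).
It fails at once if the dip cup is moved more than 20 mm or tipped (distance of dip_cup from where it was at the start of the episode above 0.02 m or angle between dip_cup's own z axis and vertical above 0.3 rad).
It also fails if it takes over 42 s, if anything falls off the work surface, if the arm or the gripper's body presses on something with over 40 N, if the wrist force passes 120 N, or if a joint passes its speed limit or range.

## Robot

A 6-joint arm with a two-finger parallel gripper is mounted at the origin on the work surface. World frame = base frame: x ahead of the robot, y to its left, z up, the work surface at z = 0. Lengths are in m, angles in rad, forces in N, time in s.
With the tool pointing down it reaches from about 0.275 to 0.825 m from the base axis. Payload 4.9 kg.
Tool frame: the origin (TCP) lies on the centre line of the jaws, within the pads' length; the fingertips stand 8 mm ahead of it and the grasp point (between the pads) lies 11 mm behind it; z points along the fingers, y is the direction in which the jaws open and shut (so a half turn about z gives the same grasp; the last joint's range is limited). The gripper opens to 85 mm and grips with 20 to 120 N. Pads are 22 mm wide; open, the fingers measure 114 mm over their backs; the gripper's body (76 mm by 85 mm) begins 54 mm behind the grasp point. The pads swing forward as they close: fully open they stand 13 mm farther back than shut.
Start: joints at [-1.274, 0.326, -0.193, 1.052, 0, 1.437], TCP at [0.23, -0.5, 0.239] pointing down, gripper open.
Joint ranges: [-2.65, 2.65], [-0.97, 1.79], [-1.3, 1.35], [-1.93, 2.1], [-1.47, 1.37], [-3.14, 3.14]. Speed limits (rad/s): [2.57, 2.57, 3.14, 3.14, 3.14, 3.14].

## Interface

Orientations are given as a rotation vector (axis times angle).
In Python, from cell import r gives the robot as it stands. The module is installed in compiled form; this text tells all that it offers.
- The arm moves only by the tool send_rows, never from a script. Its argument "steps" is a list that holds one entry, the list of rows, each a list of 7 numbers: the gripper's target within -1 to 1 (fully open at 1, half-way at 0, shut at -1), then the shift along the tool's x, y, z as a fraction of full scale, then the turn, a rotation vector about the tool's x, y, z as a fraction of full scale. In form: [[[hand, x, y, z, wx, wy, wz], ...]]. A call has 1 to 10 rows; each row is the pose to reach, as a shift and turn from the pose commanded when the call began, along the tool's axes at that moment; what a row does not reach only later rows make up. Full scale, the value 1, is 200 mm for a shift and pi/2 rad for a turn. A row lasts 1/8 s, in which the tool goes at most 62.5 mm and 10.7 degrees, less where a joint would pass 70% of its speed; a pose out of reach is approached as far as the arm can. A call with a number of a shift or a turn outside -1 to 1 is refused whole. A call with a gripper value outside its range is refused whole. The fingers move at their own pace and stop on an object; the grip force is fixed at half the most. Time passes only in rows, so rows that repeat a pose let the fingers close. It gives the time, the measured TCP pose, the force and the opening at its end, in the units of the state.
- r.read_state(): the state, without advancing time (a new reading comes with each control period).
- r.read_camera(name): name is "scene" or "side" or "wrist"; returns (picture, depth): 480x640x3 uint8, red, green, blue; 480x640 float32, m along the optical axis (not along the pixel's ray), 0 where there is no reading.
- r.camera_params(name): a dict with "camera_matrix" (3x3 intrinsics, pixels), "dist" ([k1, k2, p1, p2, k3] as OpenCV has them; the pictures are not rectified), "extrinsics" (4x4, takes a point from camera to world coordinates). Camera axes: x right, y down, z forward; pixel columns grow to the right and rows downward; lengths in m; the calibration is good to about 2 mm. A picture is of the moment at which its call begins: read the wrist's pose just before it. camera_params takes no time and is no camera call; for the wrist camera it gives the pose at the moment of the call.
- r.close_job(): hands the job in, once; it reports no verdict.
Trained networks look in the newest picture that a camera, given by its name, has taken for a name from the list of things; names that differ only in an ending like _2 or _b are one class to them, and where a whole thing is asked for, a point or a joint stands for the part that bears it (a point fixed in the world has none). Each returns a list of dicts, best first, with "confidence" (0 to 1); they miss things now and then, are a little off and sometimes report something else, mostly with a low value. They report only what shows in the picture. A call takes as long as a camera call. They do not tell look-alikes from the thing itself.
- r.recognise(thing, camera): "rect" ([centre column, centre row, width, height] in pixels, round what is visible of it).
- r.tip_of(thing, camera): "uv" ([column, row] in pixels: a listed point, or the origin of a listed thing).
The state is a dict: "t": time; "joints": joint angles; "qd": joint speeds; "joint_efforts": joint torques, N m; "ee_pos": TCP position; "tool_rot": TCP orientation; "force": force on the tool from outside, world axes, zero at the start; "ft_torque": the same for the moment, N m; "grip_width": finger opening in m.
Only numpy, scipy, OpenCV 4.12 (cv2) and the standard library are available. Lean on these libraries where they do the work, as an engineer would, in place of code of your own. Each camera call takes 0.05 s, during which the arm holds its last target.

## Working session

There is one attempt and no reset: what is moved stays moved. The work goes in short steps, Python scripts to look and compute and a tool call to move; the robot and the scene stay as the last step left them, time stands still between calls to the robot, and variables do not carry over. Pictures are saved under pics/ and viewed, and the job is handed in when it is done.

Besides the shell and the picture viewer there is one more tool, called after "Emit:" by a JSON object that holds its "op" and its "data", one argument or row to a line. send_rows: Moves the arm, as the interface text tells. Shift numbers are shares of 200 mm and turn numbers shares of pi/2 rad, none past 1 either way. Its arguments: {"type":"object","properties":{"steps":{"type":"array","items":{"type":"array","items":{"type":"array","items":{"type":"number"}}}}},"required":["steps"]}

```bash
mkdir -p pics
python3 - <<'E'
from cell import r
import cv2,numpy as np
print(r.read_state())
for c in ["scene","side"]:
    im,d=r.read_camera(c); cv2.imwrite(f"pics/{c}0.png",im[:,:,::-1]); np.savez(f"{c}0.npz",im=im,d=d)
    for t in ["chute","gate","rack","push_plate","press_bar","end_stop","leaf"]:
        print(c,t,[(np.round(x["rect"]),round(x["confidence"],2)) for x in r.recognise(t,c)],[(np.round(x["uv"],1),round(x["confidence"],2)) for x in r.tip_of(t,c)])
    print(r.camera_params(c))
E
```

```text
{'t': 0.0, 'joints': array([-1.27420430e+00,  3.26946404e-01, -1.93579977e-01,  1.05193669e+00,
       -7.69193735e-06,  1.43660203e+00]), 'qd': array([ 0.00102039, -0.00116251,  0.00209065,  0.00103255, -0.00060406,
        0.00014531]), 'joint_efforts': array([ 5.22846749e-04, -4.43398368e+01,  2.62439632e+01,  1.54938520e-02,
       -1.47357964e-04,  1.54684875e-05]), 'ee_pos': array([ 0.22952382, -0.49922424,  0.23850189]), 'tool_rot': array([-3.06737584e+00, -6.71102461e-01,  2.24278531e-04]), 'force': array([0.93695107, 0.69337485, 0.29823053]), 'ft_torque': array([-0.011037  , -0.00912681,  0.01530505]), 'grip_width': 0.08535658981128937}
scene chute [(array([342., 278., 197., 175.]), 0.71)] [(array([301.1, 285.9]), 0.83)]
scene gate [(array([362., 248., 149.,  90.]), 0.77)] [(array([321.5, 289.8]), 0.91)]
scene rack [(array([343., 239.,  81.,  82.]), 0.95), (array([228., 234.,  55.,  46.]), 0.61)] [(array([328.7, 259.1]), 0.68), (array([219.2, 231.6]), 0.61)]
scene push_plate [(array([343., 241.,  78.,  78.]), 0.88), (array([227., 236.,  48.,  50.]), 0.68), (array([365., 249.
[... 1579 characters left out ...]
array([280., 292., 193., 141.]), 0.94)] [(array([355.8, 235.5]), 0.6)]
side leaf [(array([273., 270., 154.,  94.]), 0.62)] [(array([333.2, 241.7]), 0.77), (array([353.6, 234.3]), 0.57)]
{'camera_matrix': array([[596.85029211,   0.        , 311.24307638],
       [  0.        , 596.85029211, 233.64457685],
       [  0.        ,   0.        ,   1.        ]]), 'dist': array([-0.07422518,  0.        ,  0.        ,  0.        ,  0.        ]), 'extrinsics': array([[-0.77200731, -0.36386748,  0.52115753, -0.01744292],
       [-0.63523056,  0.4132189 , -0.65248163,  0.62882593],
       [ 0.02206471, -0.83477578, -0.55014775,  0.62759266],
       [ 0.        ,  0.        ,  0.        ,  1.        ]])}
```

View pics/scene0.png

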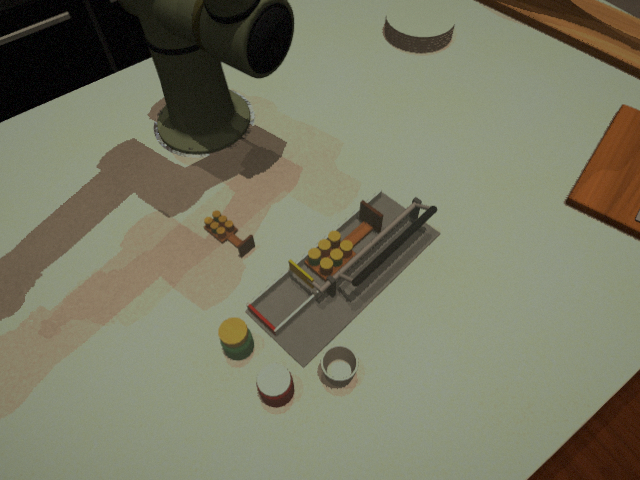

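View pics/side0.png

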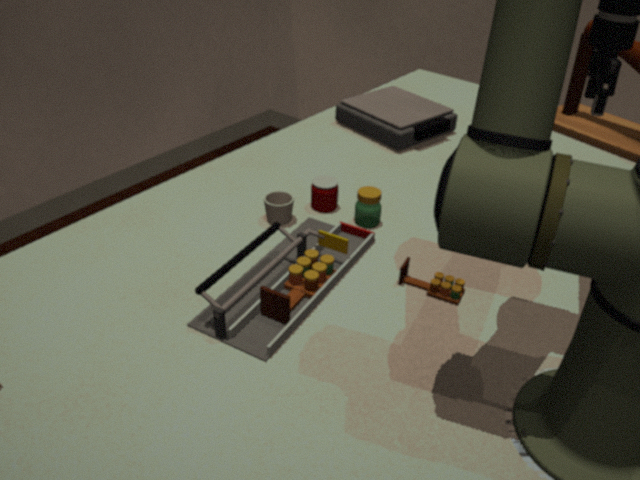

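The scene shows two racks: one in the chute at (343,239) and a smaller loose one at (228,234). The one in the chute is larger and lies in the chute, so it fits the description. I'll enlarge to confirm and to pick calibration points.

Run:
```python
import cv2,numpy as np
a=np.load("scene0.npz")["im"][:,:,::-1];b=np.load("side0.npz")["im"][:,:,::-1]
g=lambda x:(np.clip((x/255.)**0.7*255,0,255)).astype(np.uint8)
cv2.imwrite("pics/sc_crop.png",g(cv2.resize(a[180:372,200:450],None,fx=3.1,fy=3.1,interpolation=cv2.INTER_CUBIC)))
cv2.imwrite("pics/si_crop.png",g(cv2.resize(b[200:365,180:390],None,fx=3.6,fy=3.6,interpolation=cv2.INTER_CUBIC)))
```

```text
(no output)
```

View pics/sc_crop.png

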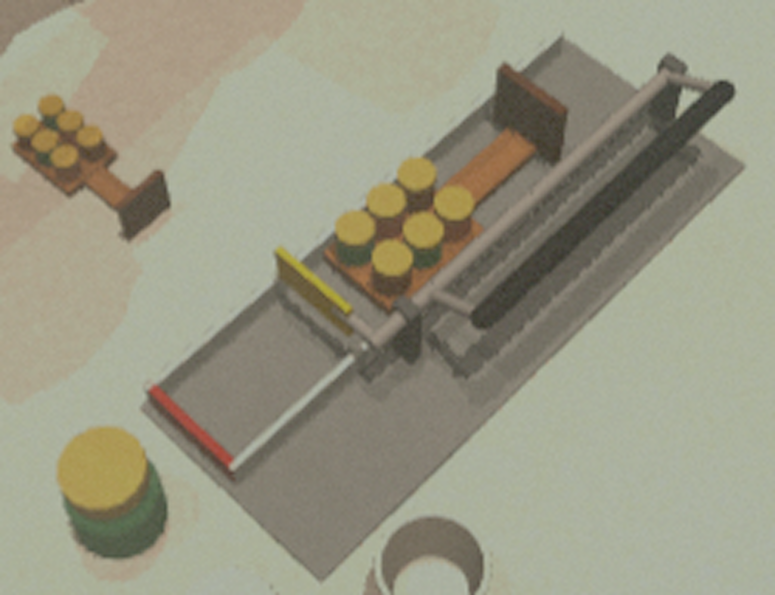

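View pics/si_crop.png

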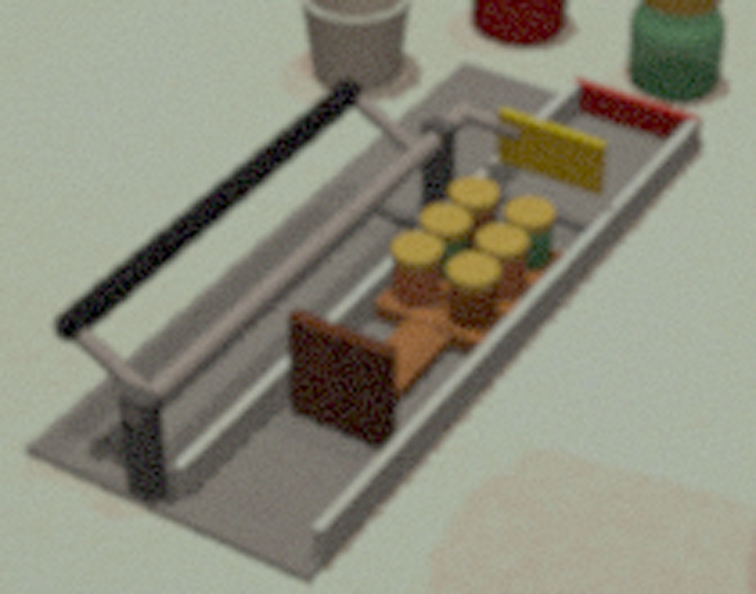

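```bash
cat > h.py <<'E'
from cell import r
import cv2,numpy as np
from scipy.optimize import least_squares
def proj(c,P,R=None):
    p=r.camera_params(c); T=np.linalg.inv(p["extrinsics"])
    return cv2.projectPoints(np.asarray(P,float).reshape(-1,1,3),cv2.Rodrigues(T[:3,:3])[0],T[:3,3],p["camera_matrix"],p["dist"])[0][:,0]
def ch(P,q):
    P=np.asarray(P,float)/1000; c,s=np.cos(q[2]),np.sin(q[2])
    return np.c_[q[0]+c*P[:,0]-s*P[:,1], q[1]+s*P[:,0]+c*P[:,1], P[:,2]]
E
python3 - <<'E'
from h import *
S=[((-42,88,71),(483,313)),((-252,88,71),(728,92)),((0,-30,60),(278,252)),((0,28,60),(350,311)),((97,-32,22),(152,390)),((97,32,22),(232,465))]
D=[((-252,88,71),(68,326)),((-42,88,71),(348,92)),((0,28,60),(501,112)),((0,-30,60),(605,152)),((0,-30,30),(601,190)),((0,28,30),(502,168)),((-255,-34.5,22),(318,532)),((97,32,22),(583,85)),((97,-32,22),(694,118))]
PS,uS=[np.array(v,float) for v in zip(*S)];PD,uD=[np.array(v,float) for v in zip(*D)]
uS=uS/3.1+[200,180];uD=uD/3.6+[180,200]
Rr=lambda y,rl,q:None
def f(q,w=(1,1)): return np.r_[w[0]*(proj("scene",ch(PS,q))-uS).ravel(),w[1]*(proj("side",ch(PD,q))-uD).ravel()]
for w in [(1,1),(1,0),(0,1)]:
    best=min((least_squares(f,[.55,-.2,y],loss="soft_l1",args=(w,)) for y in np.arange(-3,3,1)),key=lambda s:s.cost)
    print(w,best.x,best.cost); 
    if w==(1,1): q=best.x; print(np.round(f(q).reshape(-1,2),1))
np.save("q.npy",q)
P=np.array([(290,312),(395,355),(390,443),(290,405)])/3.6+[180,200]
def g(v):return (proj("side",ch([(v[0],v[1]+26,60),(v[0],v[1]-26,60),(v[0],v[1]-26,6),(v[0],v[1]+26,6)],q))-P).ravel()
s=least_squares(g,[-200,0]);print("plate chute x,y",s.x,np.round(s.fun,1))
print("ends",ch([(-255,0,0),(0,0,0),(95,0,0)],q), "yawdeg",np.degrees(q[2]))
E
```

```text
(1, 1) [ 0.49069244 -0.06709394 -1.40976142] 13.304996797733422
[[ 0.1  0.9]
 [-1.7 -0.4]
 [-0.5 -2.2]
 [-0.1 -1.1]
 [ 0.5 -1.6]
 [-0.3 -2.1]
 [ 0.3 -0.1]
 [ 0.  -0. ]
 [-0.4 -1.4]
 [ 0.2 -2.6]
 [ 0.3  1.1]
 [-1.2 -2.8]
 [-0.4 -1. ]
 [-0.4 -1.3]
 [-0.9 -0.6]]
(1, 0) [ 0.49300609 -0.06832197 -1.40585306] 3.1752975856056356Traceback (most recent call last):
  File "<stdin>", line 9, in <module>
  File "<stdin>", line 9, in <genexpr>
    return func(*args, **kwargs)
    result = trf(vector_fun.fun, vector_fun.jac, x0, f0, J0, lb, ub, ftol, xtol,
                 gtol, max_nfev, x_scale, loss_function, tr_solver,
                 tr_options.copy(), verbose, callback=callback_wrapped)
    return trf_no_bounds(
        fun, jac, x0, f0, J0, ftol, xtol, gtol, max_nfev, x_scale,
        loss_function, tr_solver, tr_options, verbose, callback=callback)
    J = jac(x)
    self._update_jac()
    ~~~~~~~~~~~~~~~~^^
    self.J = self.jac_wrapped(xp_copy(self.x), f0=self.f)
             ~~~~~~~~~~~~~~~~^^^^^^^^^^^^^^^^^^^^^^^^^^^^
    J, dct = approx_derivative(
             ~~~~~~~~~~~~~~~~~^
   
[... 279 characters left out ...]
 use_one_sided, method,
                             ^^^^^^^^^^^^^^^^^^^^^^
                             mf)
                             ^^^
    df = [f_eval - f0 for f_eval in f_evals]
                                    ^^^^^^^
    f = np.atleast_1d(self.fun(x, *self.args, **self.kwargs))
                      ~~~~~~~~^^^^^^^^^^^^^^^^^^^^^^^^^^^^^^
    return np.atleast_1d(self.fun(x))
                         ~~~~~~~~^^^
    return self.f(x, *self.args, **self.kwargs)
           ~~~~~~^^^^^^^^^^^^^^^^^^^^^^^^^^^^^^
  File "<stdin>", line 7, in f
  File "h.py", line 5, in proj
    p=r.camera_params(c); T=np.linalg.inv(p["extrinsics"])
ValueError: time passes only in moves, steps and waits
```

```bash
cat > h.py <<'E'
from cell import r
import cv2,numpy as np
from scipy.optimize import least_squares
_c={}
def par(c):
    if c not in _c: _c[c]=r.camera_params(c)
    return _c[c]
def proj(c,P):
    p=par(c); T=np.linalg.inv(p["extrinsics"])
    return cv2.projectPoints(np.asarray(P,float).reshape(-1,1,3),cv2.Rodrigues(T[:3,:3])[0],T[:3,3],p["camera_matrix"],p["dist"])[0][:,0]
def ch(P,q):
    P=np.asarray(P,float)/1000; c,s=np.cos(q[2]),np.sin(q[2])
    return np.c_[q[0]+c*P[:,0]-s*P[:,1], q[1]+s*P[:,0]+c*P[:,1], P[:,2]]
def toch(W,q):
    W=np.asarray(W,float); c,s=np.cos(q[2]),np.sin(q[2]); d=W[:,:2]-q[:2]
    return 1000*np.c_[c*d[:,0]+s*d[:,1],-s*d[:,0]+c*d[:,1],W[:,2]]
def cloud(c,d,uv):
    p=par(c); uv=np.asarray(uv,float).reshape(-1,1,2)
    n=cv2.undistortPoints(uv,p["camera_matrix"],p["dist"])[:,0]
    z=d[uv[:,0,1].astype(int),uv[:,0,0].astype(int)]
    X=np.c_[n*z[:,None],z]; E=p["extrinsics"]; return (X@E[:3,:3].T+E[:3,3])[z>0]
E
python3 - <<'E'
from h import *
S=[((-42,88,71),(483,313)),((-252,88,71),(728,92)),((0,-30,60),(278,252)),((0,28,60),(350,311)),((97,-32,22),(152,390)),((97,32,22),(232,465))]
D=[((-252,88,71),(68,326)),((-42,88,71),(348,92)),((0,28,60),(501,112)),((0,-30,60),(605,152)),((0,-30,30),(601,190)),((0,28,30),(502,168)),((-255,-34.5,22),(318,532)),((97,32,22),(583,85)),((97,-32,22),(694,118))]
PS,uS=[np.array(v,float) for v in zip(*S)];PD,uD=[np.array(v,float) for v in zip(*D)]
uS=uS/3.1+[200,180];uD=uD/3.6+[180,200]
def f(q,w=(1,1)): return np.r_[w[0]*(proj("scene",ch(PS,q))-uS).ravel(),w[1]*(proj("side",ch(PD,q))-uD).ravel()]
for w in [(1,1),(1,0),(0,1)]:
    s=least_squares(f,[.49,-.07,-1.41],args=(w,)); print(w,s.x,s.cost)
    print(np.round(f(s.x,w).reshape(-1,2),1).tolist())
    if w==(1,1):q=s.x
np.save("q.npy",q)
P=np.array([(290,312),(395,355),(390,443),(290,405)])/3.6+[180,200]
def g(v):return (proj("side",ch([(v[0],v[1]+26,60),(v[0],v[1]-26,60),(v[0],v[1]-26,6),(v[0],v[1]+26,6)],q))-P).ravel()
s=least_squares(g,[-200,0]);print("plate chute x,y",s.x,np.round(s.fun,1))
# depth checks
for c in ["scene","side"]:
    z=np.load(c+"0.npz"); im,d=z["im"].astype(int),z["d"]
    vv,uu=np.mgrid[0:480,0:640]
    W=cloud(c,np.where(d>0,d,0),np.c_[uu.ravel(),vv.ravel()]) if (d>0).all() else None
    ok=d.ravel()>0
    if W is None: W=cloud(c,d,np.c_[uu.ravel(),vv.ravel()])
    C=toch(W,q); col=im.reshape(-1,3)[ok]
    near=(abs(C[:,0])<320)&(abs(C[:,1])<150)
    y=near&(col[:,0]>110)&(col[:,1]>95)&(col[:,2]<40)&(C[:,0]>-20)&(C[:,0]<30); print(c,"leaf",y.sum(),np.percentile(C[y],[5,50,95],axis=0).round(1).tolist())
    k=near&(col.max(1)<45)&(C[:,2]>55)&(C[:,1]>60)
    print("bar",k.sum(),np.percentile(C[k],[2,50,98],axis=0).round(1).tolist(), "line y(x)",np.polyfit(C[k][:,0],C[k][:,1],1))
    t=near&(C[:,0]>100)&(C[:,2]<30)&(col[:,0]>90)&(col[:,1]<40); 
    t=near&(C[:,0]>70)&(col[:,0]>col[:,1]*2.5);print("stop",t.sum(),np.percentile(C[t],[5,50,95],axis=0).round(1).tolist())
    tb=(C[:,0]<-300)&(abs(C[:,1])<100)&(C[:,0]>-400); print("table z",np.median(C[tb,2]))
E
```

```text
(1, 1) [ 0.49080467 -0.06708021 -1.40927457] 20.657782712472493
[[0.1, 1.0], [-1.7, -0.5], [-0.4, -2.2], [-0.1, -1.1], [0.5, -1.5], [-0.3, -2.0], [0.3, -0.1], [-0.0, -0.0], [-0.5, -1.4], [0.1, -2.7], [0.3, 1.1], [-1.3, -2.8], [-0.4, -1.0], [-0.5, -1.3], [-0.9, -0.7]]
(1, 0) [ 0.49287002 -0.06800812 -1.40645146] 4.492204333329987
[[0.5, 2.0], [-1.5, 0.2], [-0.2, -1.1], [0.2, 0.0], [0.8, -0.3], [0.1, -0.7], [0.0, -0.0], [-0.0, -0.0], [-0.0, -0.0], [-0.0, -0.0], [-0.0, 0.0], [-0.0, -0.0], [-0.0, -0.0], [-0.0, -0.0], [-0.0, -0.0]]
(0, 1) [ 0.48847731 -0.06536319 -1.41315448] 7.506142853628621
[[0.0, -0.0], [-0.0, -0.0], [-0.0, -0.0], [-0.0, -0.0], [0.0, -0.0], [-0.0, -0.0], [0.1, 0.8], [0.3, 0.7], [-0.0, -0.5], [0.6, -1.7], [0.7, 2.1], [-0.8, -1.9], [-0.7, 0.2], [0.1, -0.5], [-0.3, 0.3]]
plate chute x,y [-1.84139476e+02  1.09739528e-04] [-0.5 -0.8 -0.6 -1.2  0.7  1.5  0.4  0.4]
scene leaf 60 [[-0.7, -23.8, 58.2], [1.6, 1.9, 59.9], [3.2, 24.3, 62.2]]
bar 750 [[-246.4, 83.0, 72.2], [-131.5, 89.7, 76.9], [-38.2, 94.7, 80.1]] line y(x) [5.41046475e-04 8.95076787e+01]
stop 75 [[96.7, -27.5, 19.3], [98.6, 0.9, 21.3], [100.6, 27.5, 23.2]]
table z 0.36838917562520557
side leaf 33 [[-1.7, -22.6, 57.3], [0.5, -0.6, 58.8], [2.7, 22.0, 60.4]]
bar 693 [[-255.8, 81.2, 70.4], [-164.7, 84.8, 75.6], [-45.9, 90.3, 78.9]] line y(x) [-2.19621983e-03  8.47415605e+01]
stop 697 [[95.3, -13.7, 6.7], [138.7, 87.8, 21.1], [156.9, 117.4, 49.8]]
table z -0.6280691031266827
```

```bash
cat >> h.py <<'E'
from scipy.spatial.transform import Rotation as Ro
q=None
import os
if os.path.exists("q.npy"): q=np.load("q.npy")
def goal(x,y,z,sgn):  # chute mm tcp -> world pos, rot; tool y along sgn*chute y, z down
    p=ch([(x,y,z)],q)[0]; yc=sgn*np.array([-np.sin(q[2]),np.cos(q[2]),0]); zc=np.array([0,0,-1.]); return p,Ro.from_matrix(np.c_[np.cross(yc,zc),yc,zc])
def delta(x,y,z,sgn,st=None):
    st=st or r.read_state(); R=Ro.from_rotvec(st["tool_rot"]); p,G=goal(x,y,z,sgn)
    return R.inv().apply(p-st["ee_pos"])/.2, (R.inv()*G).as_rotvec()/(np.pi/2)
def info():
    st=r.read_state(); R=Ro.from_rotvec(st["tool_rot"]).as_matrix()
    print("t",round(st["t"],2),"tcp chute",toch([st["ee_pos"]],q)[0].round(1),"y axis ang vs chute y",np.degrees(np.arctan2(R[1,1],R[0,1])-q[2]-np.pi/2).round(2),"tilt",R[2].round(3),"F",st["force"].round(1),"w",round(st["grip_width"],4)); return st
E
python3 - <<'E'
from h import *
st=info(); print(st["joints"].round(2), Ro.from_rotvec(st["tool_rot"]).as_matrix().round(2).tolist())
for s in (1,-1):
  p,G=goal(-205,44,200,s); print(s,p,np.hypot(*p[:2]),[v.round(3) for v in delta(-205,44,200,s)])
E
```

```text
t 1.5 tcp chute [ 385.1 -327.3  239.3] y axis ang vs chute y -74.57 tilt [ 0.  0. -1.] F [-0.3  0.3  0.7] w 0.0855
[-1.27  0.33 -0.19  1.05  0.    1.44] [[0.91, 0.42, 0.0], [0.42, -0.91, -0.0], [0.0, 0.0, -1.0]]
1 [0.50126378 0.14232754 0.2       ] 0.5210782131412022 [array([ 2.574, -2.35 ,  0.196]), array([ 0.   , -0.   , -0.829])]
-1 [0.50126378 0.14232754 0.2       ] 0.5210782131412022 [array([ 2.574, -2.35 ,  0.196]), array([-0.   , -0.   ,  1.171])]
```

Emit:
{"op": "send_rows", "data": {
  "steps": [
    [[1,0.2,-0.18,0,0,0,0],[1,0.42,-0.38,0,0,0,0],[1,0.64,-0.58,0,0,0,0],[1,0.85,-0.78,0,0,0,0],[1,0.86,-0.78,0,0,0,0]]
  ]
}}

```text
t: 2.12
ee_pos: [0.3214, -0.2829, 0.2395]
tool_rot: [-3.066, -0.679, -0.0]
force: [-0.0, -0.6, 0.1]
grip_width: 0.0856
```

Emit:
{"op": "send_rows", "data": {
  "steps": [
    [[1,0.2,-0.18,0,0,0,0],[1,0.42,-0.38,0,0,0,0],[1,0.64,-0.58,0,0,0,0],[1,0.85,-0.78,0,0,0,0],[1,0.86,-0.78,0,0,0,0]]
  ]
}}

```text
t: 2.75
ee_pos: [0.4131, -0.0703, 0.2394]
tool_rot: [3.067, 0.681, 0.001]
force: [-0.1, -0.4, 0.1]
grip_width: 0.0853
```

Emit:
{"op": "send_rows", "data": {
  "steps": [
    [[0.8,0.2,-0.18,0,0,0,-0.1],[0.8,0.42,-0.38,0,0,0,-0.2],[0.8,0.64,-0.58,0,0,0,-0.32],[0.8,0.85,-0.78,0,0,0,-0.44],[0.8,0.86,-0.78,0,0,0,-0.56],[0.8,0.86,-0.78,0,0,0,-0.67],[0.8,0.86,-0.78,0,0,0,-0.78],[0.8,0.86,-0.78,0,0,0,-0.83],[0.8,0.86,-0.78,0,0,0,-0.83]]
  ]
}}

```text
t: 3.88
ee_pos: [0.504, 0.1392, 0.2391]
tool_rot: [2.036, 2.392, -0.001]
force: [0.5, 0.4, 1.0]
grip_width: 0.0768
```

Run:
```python
from h import *
info()
im,d=r.read_camera("wrist"); cv2.imwrite("pics/w1.png",im[:,:,::-1])
im2,d2=r.read_camera("side"); cv2.imwrite("pics/s1.png",im2[:,:,::-1])
print([v.round(3) for v in delta(-205,42,105,1)])
print(proj("wrist",ch([(-252,88,71),(-42,88,71),(-184,-26,60),(-184,26,60),(0,-30,60),(0,28,60)],q)).round(0).tolist())
```

```text
t 3.88 tcp chute [-201.5   46.2  239.1] y axis ang vs chute y -0.06 tilt [-0.001  0.    -1.   ] F [0.5 0.4 1. ] w 0.0768
[array([ 0.015, -0.02 ,  0.671]), array([ 0.   ,  0.   , -0.001])]
[[368.0, 165.0], [361.0, 367.0], [248.0, 236.0], [301.0, 236.0], [254.0, 393.0], [306.0, 393.0]]
```

View pics/w1.png

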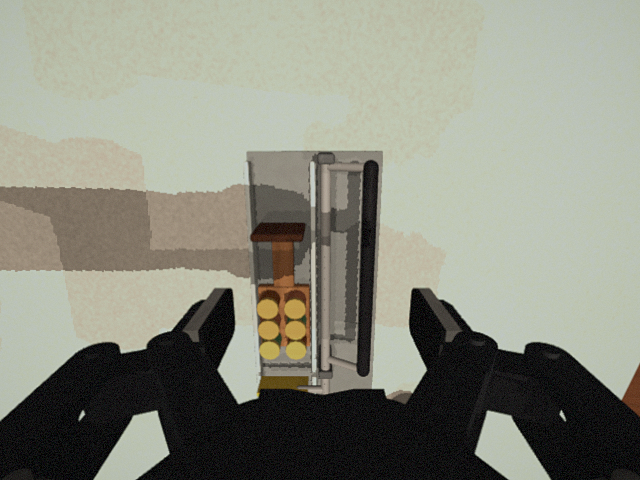

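View pics/s1.png

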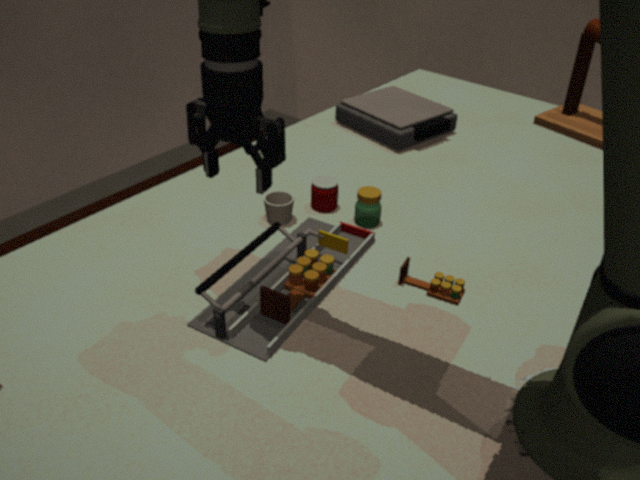

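Run:
```python
from h import *
im,d=r.read_camera("wrist")
print("cam chute",toch([par("wrist")["extrinsics"][:3,3]],q).round(0))
for v in range(218,246,2):
    print(v,[toch(cloud("wrist",d,[(u,v)]),q).round(0).tolist() for u in (265,280,295)],im[v,270])
for u,v in [(367,200),(367,300),(369,240)]: print("bar",toch(cloud("wrist",d,[(u,v)]),q).round(1))
cv2.imwrite("pics/w1c.png",cv2.resize(im[140:400,230:400,::-1],None,fx=2.2,fy=2.2))
```

```text
cam chute [[-271.   46.  375.]]
218 [[[-190.0, -18.0, 4.0]], [[-190.0, -1.0, 7.0]], [[-190.0, 16.0, 4.0]]] [82 76 73]
220 [[[-188.0, -18.0, 5.0]], [[-187.0, -1.0, 3.0]], [[-188.0, 16.0, 5.0]]] [83 80 71]
222 [[[-185.0, -18.0, 4.0]], [[-185.0, -1.0, 5.0]], [[-186.0, 16.0, 6.0]]] [75 67 60]
224 [[[-186.0, -16.0, 19.0]], [[-186.0, 1.0, 18.0]], [[-186.0, 17.0, 18.0]]] [29 13  4]
226 [[[-186.0, -14.0, 27.0]], [[-186.0, 2.0, 28.0]], [[-186.0, 18.0, 28.0]]] [27 13  2]
228 [[[-186.0, -13.0, 36.0]], [[-186.0, 3.0, 36.0]], [[-186.0, 18.0, 36.0]]] [31 11 11]
230 [[[-186.0, -12.0, 44.0]], [[-186.0, 4.0, 45.0]], [[-186.0, 19.0, 44.0]]] [34 15  5]
232 [[[-186.0, -10.0, 53.0]], [[-186.0, 5.0, 54.0]], [[-186.0, 20.0, 53.0]]] [33 18 10]
234 [[[-186.0, -9.0, 60.0]], [[-186.0, 6.0, 59.0]], [[-186.0, 20.0, 59.0]]] [31 15  0]
236 [[[-184.0, -9.0, 61.0]], [[-185.0, 6.0, 62.0]], [[-184.0, 20.0, 61.0]]] [61 34 22]
238 [[[-183.0, -9.0, 62.0]], [[-182.0, 6.0, 60.0]], [[-182.0, 20.0, 60.0]]] [65 38 28]
240 [[[-180.0, -9.0, 61.0]], [[-181.0, 6.0, 62.0]], [[-180.0, 20.0, 59.0]]] [56 32 17]
242 [[[-162.0, -19.0, 5.0]], [[-164.0, -1.0, 14.0]], [[-161.0, 15.0, 4.0]]] [83 72 67]
244 [[[-159.0, -19.0, 4.0]], [[-162.0, -1.0, 15.0]], [[-160.0, 15.0, 6.0]]] [95 90 82]
bar [[-222.5   86.7   78.3]]
bar [[-124.8   90.2   78.8]]
bar [[-185.6   89.8   79.3]]
```

View pics/w1c.png

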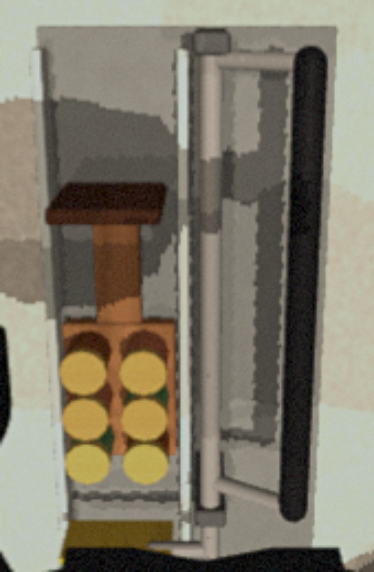

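Emit:
{"op": "send_rows", "data": {
  "steps": [
    [[0.8,0.03,-0.015,0.25,0,0,0],[0.8,0.03,-0.015,0.5,0,0,0],[0.8,0.03,-0.015,0.67,0,0,0],[0.8,0.03,-0.015,0.67,0,0,0],[0.8,0.03,-0.015,0.67,0,0,0]]
  ]
}}

```text
t: 4.65
ee_pos: [0.5003, 0.1464, 0.1065]
tool_rot: [2.032, 2.394, 0.002]
force: [0.5, 1.2, -0.5]
grip_width: 0.0772
```

Run:
```python
from h import *
st=info()
R=Ro.from_rotvec(st["tool_rot"])
for c in ["side","wrist"]:
    im,d=r.read_camera(c); np.savez(c+"2.npz",im=im,d=d); cv2.imwrite(f"pics/{c}2.png",im[:,:,::-1])
im=cv2.imread("pics/side2.png");cv2.imwrite("pics/side2c.png",cv2.resize(im[120:360,150:400],None,fx=2.4,fy=2.4))
```

```text
t 4.65 tcp chute [-209.1   43.6  106.5] y axis ang vs chute y 0.1 tilt [-0.     0.002 -1.   ] F [ 0.5  1.2 -0.5] w 0.0772
```

View pics/side2c.png

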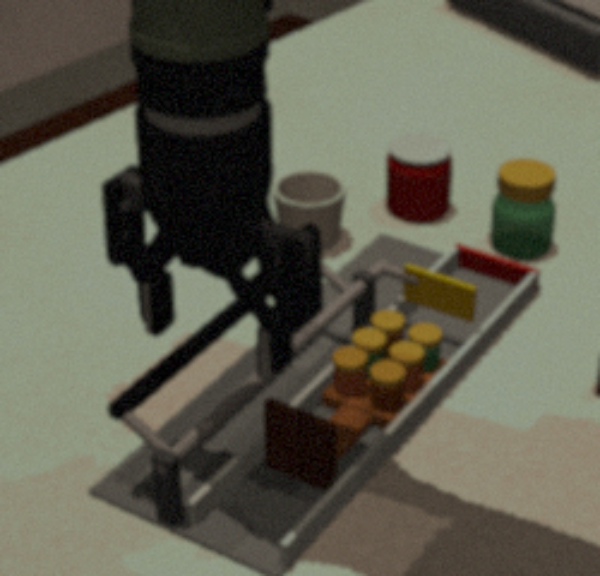

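View pics/wrist2.png

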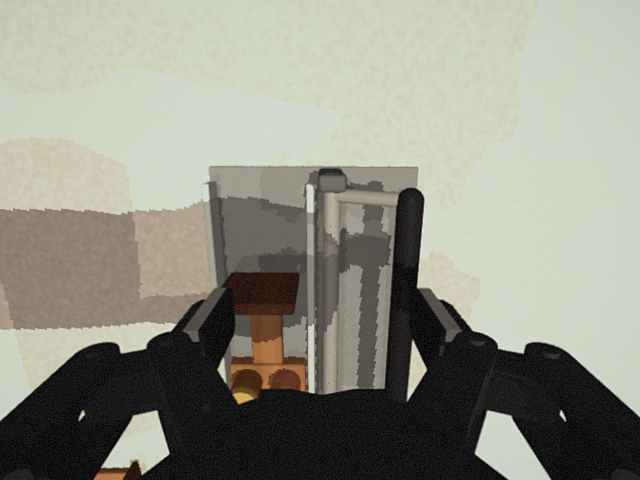

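Run:
```python
from h import *
st=r.read_state();t=toch([st["ee_pos"]],q)[0]
for dz in (8,0,-5):
  P=[t+[dx,s*(38.6+o),-dz] for s in(1,-1) for dx in (-11,11) for o in (0,)]
  for c in("wrist","side"): print(c,dz,proj(c,ch(P,q)).round(0).tolist())
d=np.load("wrist2.npz")["d"]
for u,v in [(225,292),(225,300),(415,292),(440,310),(205,315)]: print(u,v,toch(cloud("wrist",d,[(u,v)]),q).round(0)-t.round(0))
```

```text
wrist 8 [[404.0, 274.0], [401.0, 317.0], [237.0, 274.0], [240.0, 317.0]]
side 8 [[214.0, 265.0], [223.0, 258.0], [257.0, 282.0], [266.0, 275.0]]
wrist 0 [[409.0, 281.0], [405.0, 326.0], [232.0, 281.0], [236.0, 326.0]]
side 0 [[214.0, 261.0], [223.0, 254.0], [257.0, 278.0], [265.0, 270.0]]
wrist -5 [[412.0, 286.0], [408.0, 332.0], [229.0, 285.0], [233.0, 331.0]]
side -5 [[213.0, 258.0], [223.0, 251.0], [257.0, 275.0], [265.0, 267.0]]
225 292 [[-11. -38.  11.]]
225 300 [[ -9. -38.  14.]]
415 292 [[-10.  39.  10.]]
440 310 [[-11.  43.  27.]]
205 315 [[-11. -41.  30.]]
```

Emit:
{"op": "send_rows", "data": {
  "steps": [
    [[0.8,0,0,0.08,0,0,0],[0.8,0,0,0.15,0,0,0],[0.8,0,0,0.2,0,0,0],[0.8,0,0,0.25,0,0,0],[0.8,0,0,0.25,0,0,0]]
  ]
}}

```text
t: 5.38
ee_pos: [0.4984, 0.1463, 0.0545]
tool_rot: [-2.032, -2.395, 0.002]
force: [-1.5, -1.1, 1.5]
grip_width: 0.0772
```

Run:
```python
from h import *
st=info()
im,d=r.read_camera("wrist"); np.savez("wrist3.npz",im=im,d=d); cv2.imwrite(f"pics/wrist3.png",im[:,:,::-1])
im,d=r.read_camera("side");cv2.imwrite("pics/side3c.png",cv2.resize(im[120:360,150:400,::-1],None,fx=2.4,fy=2.4))
```

```text
t 5.38 tcp chute [-209.4   41.8   54.5] y axis ang vs chute y 0.13 tilt [ 0.    -0.002 -1.   ] F [-1.5 -1.1  1.5] w 0.0772
```

View pics/side3c.png

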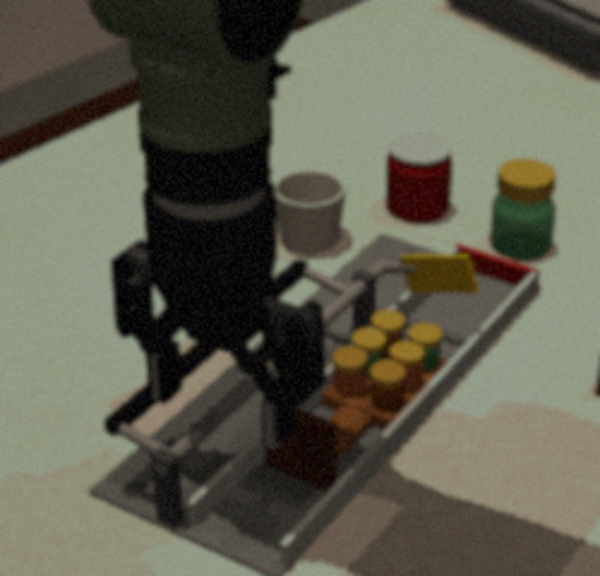

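View pics/wrist3.png

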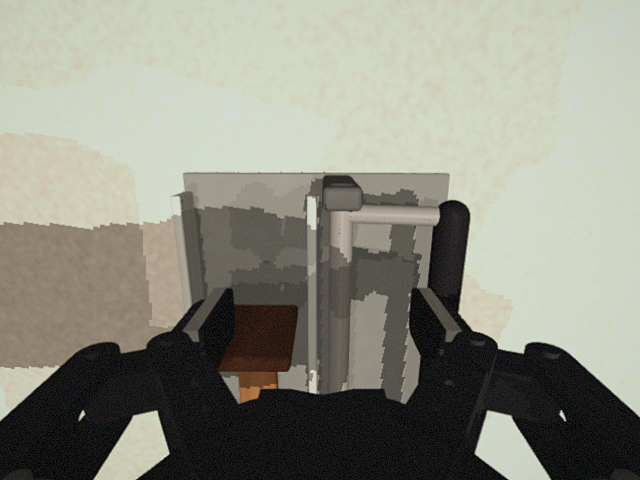

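Emit:
{"op": "send_rows", "data": {
  "steps": [
    [[0.8,0,0.02,0.03,0,0,0],[0.8,0,0.02,0.06,0,0,0],[0.8,0,0.02,0.09,0,0,0],[0.8,0,0.02,0.12,0,0,0],[0.8,0,0.02,0.12,0,0,0]]
  ]
}}

```text
t: 6.1
ee_pos: [0.496, 0.1459, 0.0297]
tool_rot: [-2.027, -2.39, 0.016]
force: [-15.5, -3.5, 12.2]
grip_width: 0.077
```

Run:
```python
from h import *
st=info()
im,d=r.read_camera("wrist"); np.savez("wrist4.npz",im=im,d=d); cv2.imwrite(f"pics/wrist4.png",im[:,:,::-1])
im,d=r.read_camera("side");cv2.imwrite("pics/side4c.png",cv2.resize(im[120:360,150:400,::-1],None,fx=2.4,fy=2.4))
def rot(y,z,a): # chute about shaft, closed coords -> opened; bar goes down
    dy,dz=y-48,z-50; return 48+np.cos(a)*dy+np.sin(a)*dz, 50-np.sin(a)*dy+np.cos(a)*dz
for a in (.65,.8,1.0,1.2):
    P=[(x,*rot(y,z,a)) for x,y,z in [(0,-30,60),(0,-30,30),(0,28,60),(-252,88,71)]]
    print(a,((proj("side",ch(P,q))-[150,120])*2.4).round(0).tolist(),proj("wrist",ch(P[3:],q)).round(0).tolist(),np.round(P[3],0))
```

```text
t 6.1 tcp chute [-209.4   39.4   29.7] y axis ang vs chute y 0.14 tilt [-0.    -0.013 -1.   ] F [-15.5  -3.5  12.2] w 0.077
0.65 [[451.0, 224.0], [473.0, 260.0], [393.0, 248.0], [116.0, 442.0]] [[462.0, 217.0]] [-252.   93.   43.]
0.8 [[441.0, 211.0], [466.0, 245.0], [389.0, 245.0], [119.0, 451.0]] [[451.0, 213.0]] [-252.   91.   36.]
1.0 [[424.0, 196.0], [455.0, 226.0], [384.0, 242.0], [125.0, 463.0]] [[435.0, 209.0]] [-252.   87.   28.]
1.2 [[406.0, 184.0], [441.0, 208.0], [379.0, 240.0], [132.0, 475.0]] [[418.0, 206.0]] [-252.   82.   20.]
```

View pics/side4c.png

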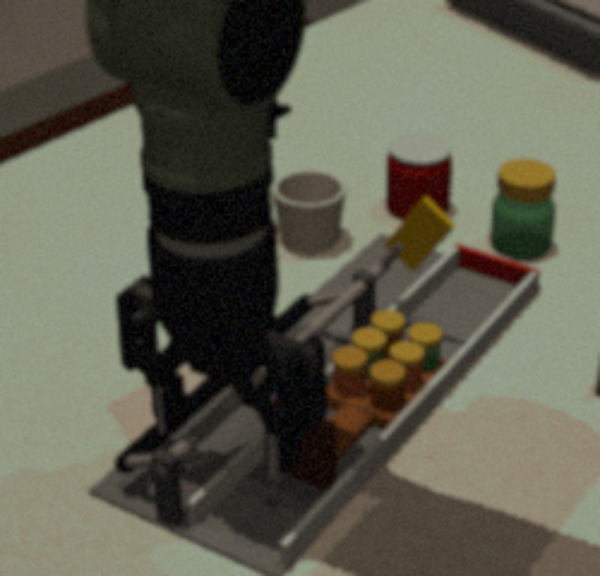

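View pics/wrist4.png

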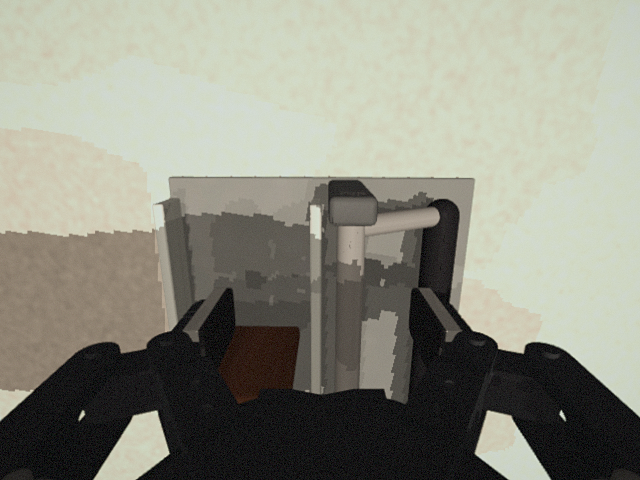

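Emit:
{"op": "send_rows", "data": {
  "steps": [
    [[0.8,0,0,-0.15,0,0,0],[0.8,0,0,-0.3,0,0,0],[0.8,0,0.005,-0.3,0,0,0],[0.8,0,0.005,-0.22,0,0,0],[0.8,0,0.005,-0.16,0,0,0],[0.8,0,0.005,-0.12,0,0,0],[0.8,0,0.005,-0.12,0,0,0]]
  ]
}}

```text
t: 7.08
ee_pos: [0.5023, 0.1469, 0.0536]
tool_rot: [-2.031, -2.394, 0.005]
force: [-0.1, -0.5, 2.4]
grip_width: 0.0768
```

Run:
```python
from h import *
st=info()
im,d=r.read_camera("wrist"); np.savez("wrist5.npz",im=im,d=d); cv2.imwrite(f"pics/wrist5.png",im[:,:,::-1])
```

```text
t 7.08 tcp chute [-209.3   45.8   53.6] y axis ang vs chute y 0.12 tilt [-0.    -0.004 -1.   ] F [-0.1 -0.5  2.4] w 0.0768
```

View pics/wrist5.png

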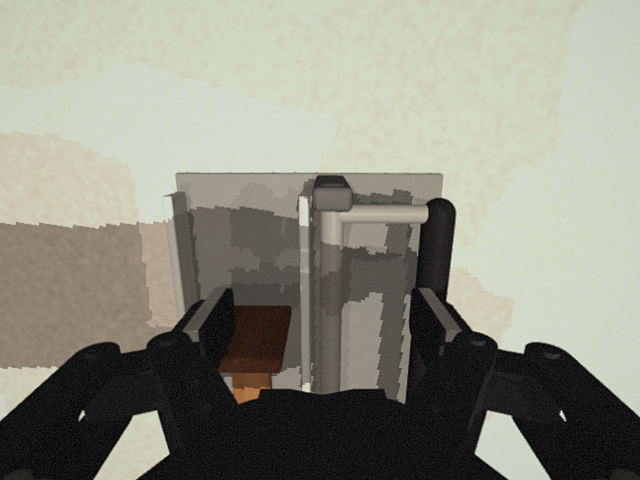

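Emit:
{"op": "send_rows", "data": {
  "steps": [
    [[0.8,0,0.01,0.03,0,0,0],[0.8,0,0.01,0.06,0,0,0],[0.8,0,0.01,0.09,0,0,0],[0.8,0,0.01,0.11,0,0,0],[0.8,0,0.01,0.11,0,0,0]]
  ]
}}

```text
t: 7.75
ee_pos: [0.5058, 0.1475, 0.0331]
tool_rot: [-2.032, -2.395, 0.001]
force: [-2.7, 0.2, 3.7]
grip_width: 0.0768
```

Run:
```python
from h import *
st=info()
im,d=r.read_camera("side");cv2.imwrite("pics/side6c.png",cv2.resize(im[120:360,150:400,::-1],None,fx=2.4,fy=2.4))
```

```text
t 7.75 tcp chute [-209.4   49.3   33.1] y axis ang vs chute y 0.13 tilt [ 0.    -0.001 -1.   ] F [-2.7  0.2  3.7] w 0.0768
```

View pics/side6c.png

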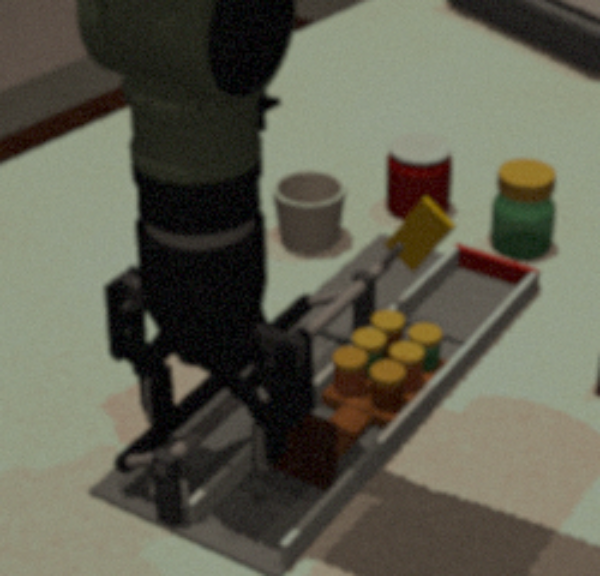

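Emit:
{"op": "send_rows", "data": {
  "steps": [
    [[0.8,-0.02,-0.008,0,0,0,0],[0.8,-0.05,-0.008,0,0,0,0],[0.8,-0.08,-0.008,0,0,0,0],[0.8,-0.11,-0.008,0,0,0,0],[0.8,-0.14,-0.008,0,0,0,0],[0.8,-0.16,-0.008,0,0,0,0]]
  ]
}}

```text
t: 8.55
ee_pos: [0.5102, 0.116, 0.0337]
tool_rot: [-2.032, -2.395, -0.003]
force: [-0.3, 5.4, 6.0]
grip_width: 0.0768
```

Run:
```python
from h import *
st=info()
im,d=r.read_camera("side");cv2.imwrite("pics/side7c.png",cv2.resize(im[120:360,150:400,::-1],None,fx=2.4,fy=2.4))
im,d=r.read_camera("scene");cv2.imwrite("pics/scene7c.png",cv2.resize(im[170:372,200:450,::-1],None,fx=2.4,fy=2.4))
```

```text
t 8.55 tcp chute [-177.6   48.6   33.7] y axis ang vs chute y 0.12 tilt [ 0.002  0.001 -1.   ] F [-0.3  5.4  6. ] w 0.0768
```

View pics/side7c.png

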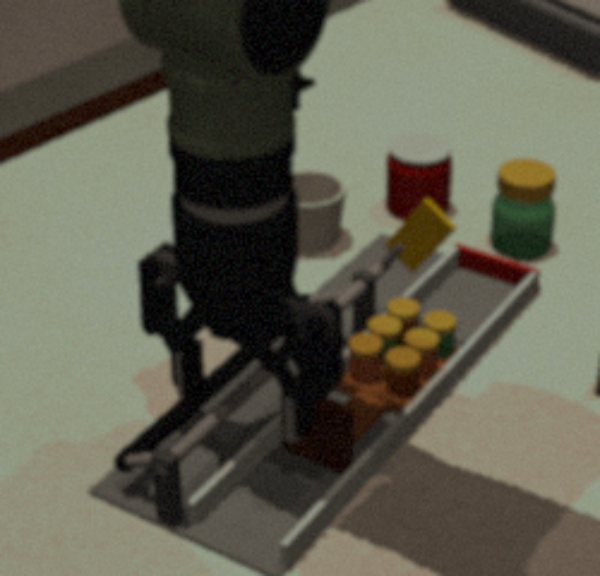

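View pics/scene7c.png

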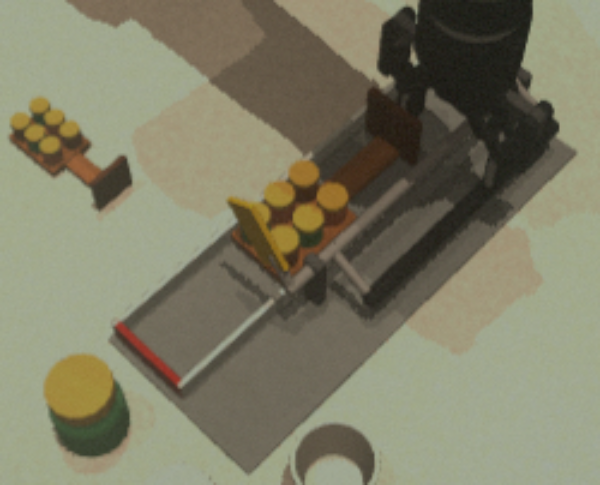

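Emit:
{"op": "send_rows", "data": {
  "steps": [
    [[0.8,-0.04,0,0,0,0,0],[0.8,-0.08,0,0,0,0,0],[0.8,-0.12,0,0,0,0,0],[0.8,-0.16,0,0,0,0,0],[0.8,-0.2,0,0,0,0,0],[0.8,-0.24,0,0,0,0,0],[0.8,-0.27,0,0,0,0,0]]
  ]
}}

```text
t: 9.52
ee_pos: [0.5186, 0.0627, 0.0335]
tool_rot: [-2.032, -2.395, -0.002]
force: [-0.5, 5.1, 5.8]
grip_width: 0.0766
```

Run:
```python
from h import *
st=info()
im,d=r.read_camera("side");cv2.imwrite("pics/side8c.png",cv2.resize(im[120:360,150:400,::-1],None,fx=2.4,fy=2.4))
im,d=r.read_camera("scene");cv2.imwrite("pics/scene8c.png",cv2.resize(im[170:372,200:450,::-1],None,fx=2.4,fy=2.4))
```

```text
t 9.53 tcp chute [-123.6   48.3   33.5] y axis ang vs chute y 0.13 tilt [ 0.002  0.    -1.   ] F [-0.5  5.1  5.8] w 0.0766
```

View pics/side8c.png

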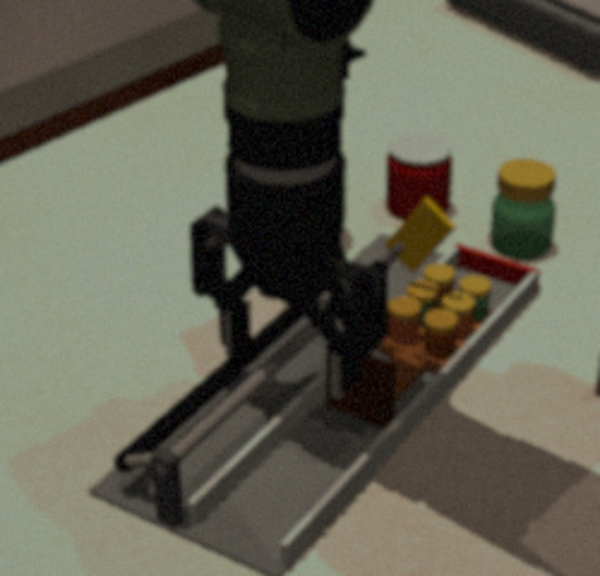

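View pics/scene8c.png

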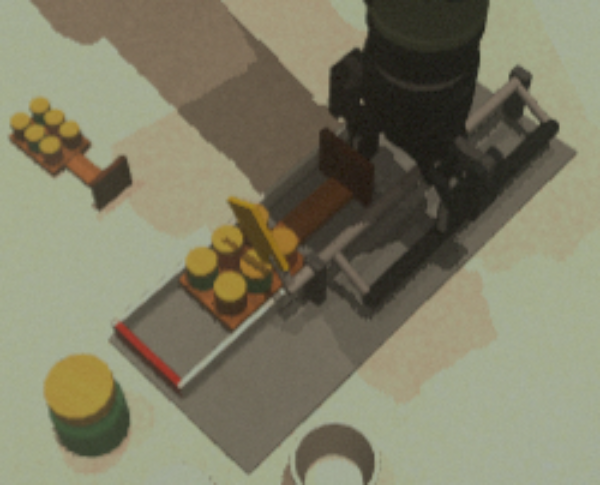

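Emit:
{"op": "send_rows", "data": {
  "steps": [
    [[0.8,-0.04,0,0,0,0,0],[0.8,-0.08,0,0,0,0,0],[0.8,-0.12,0,0,0,0,0],[0.8,-0.16,0,0,0,0,0],[0.8,-0.2,0,0,0,0,0],[0.8,-0.22,0,0,0,0,0],[0.8,-0.235,0,0,0,0,0],[0.8,-0.24,0,0,0,0,0]]
  ]
}}

```text
t: 10.62
ee_pos: [0.5261, 0.0154, 0.0333]
tool_rot: [-2.032, -2.395, -0.001]
force: [-0.8, 5.0, 5.8]
grip_width: 0.0767
```

Run:
```python
from h import *
st=info()
im,d=r.read_camera("side");cv2.imwrite("pics/side9c.png",cv2.resize(im[120:360,150:400,::-1],None,fx=2.4,fy=2.4))
im,d=r.read_camera("scene");cv2.imwrite("pics/scene9c.png",cv2.resize(im[200:350,220:420,::-1],None,fx=3.8,fy=3.8))
print(((proj("scene",ch([(91,-30,10),(91,30,10),(95,-30,10),(95,30,10)],q))-[220,200])*3.8).round())
```

```text
t 10.62 tcp chute [-75.7  48.1  33.3] y axis ang vs chute y 0.13 tilt [ 0.001 -0.    -1.   ] F [-0.8  5.   5.8] w 0.0767
[[129. 402.]
 [217. 485.]
 [122. 408.]
 [210. 491.]]
```

View pics/side9c.png

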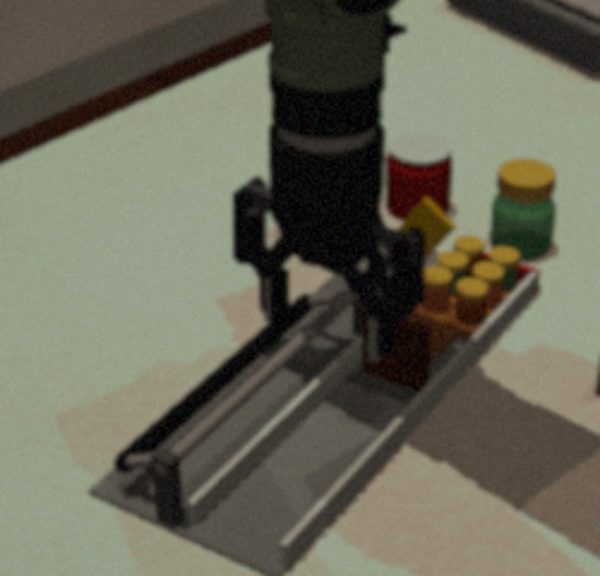

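View pics/scene9c.png

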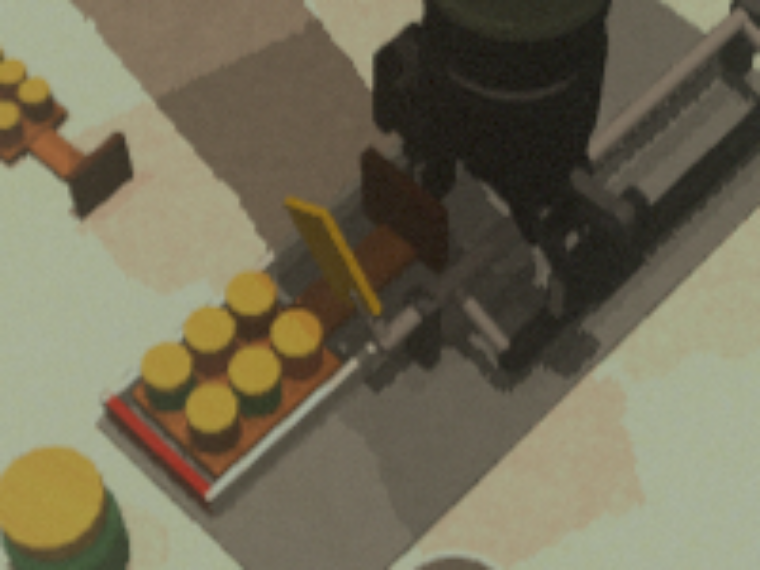

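Emit:
{"op": "send_rows", "data": {
  "steps": [
    [[0.8,-0.01,0,0,0,0,0],[0.8,-0.015,0,0,0,0,0],[0.8,-0.02,0,0,0,0,0],[0.8,-0.02,0,0,0,0,0]]
  ]
}}

```text
t: 11.22
ee_pos: [0.5267, 0.0115, 0.0333]
tool_rot: [-2.031, -2.395, -0.001]
force: [-0.1, 4.9, 6.0]
grip_width: 0.0769
```

Run:
```python
from h import *
st=info()
```

```text
t 11.22 tcp chute [-71.8  48.1  33.3] y axis ang vs chute y 0.14 tilt [ 0.001 -0.    -1.   ] F [-0.1  4.9  6. ] w 0.0769
```

Still no rise in force, so it isn't at the stop yet. I'll push a little more.

Emit:
{"op": "send_rows", "data": {
  "steps": [
    [[0.8,-0.007,0,0,0,0,0],[0.8,-0.012,0,0,0,0,0],[0.8,-0.012,0,0,0,0,0]]
  ]
}}

```text
t: 11.6
ee_pos: [0.5271, 0.0092, 0.0333]
tool_rot: [-2.031, -2.395, -0.001]
force: [-0.2, 4.7, 5.5]
grip_width: 0.0769
```

Run:
```python
from h import *
st=info()
im,d=r.read_camera("scene");cv2.imwrite("pics/scene10c.png",cv2.resize(im[200:350,220:420,::-1],None,fx=3.8,fy=3.8))
```

```text
t 11.6 tcp chute [-69.4  48.1  33.3] y axis ang vs chute y 0.14 tilt [ 0.001 -0.    -1.   ] F [-0.2  4.7  5.5] w 0.0769
```

View pics/scene10c.png

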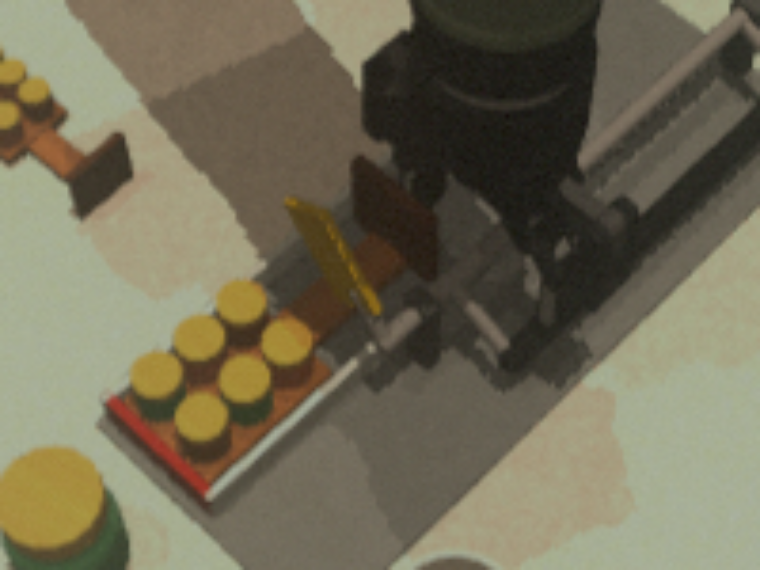

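Emit:
{"op": "send_rows", "data": {
  "steps": [
    [[0.8,-0.007,0,0,0,0,0],[0.8,-0.014,0,0,0,0,0]]
  ]
}}

```text
t: 11.9
ee_pos: [0.5271, 0.0088, 0.0334]
tool_rot: [-2.028, -2.392, -0.008]
force: [-1.7, 14.4, 9.1]
grip_width: 0.0766
```

Run:
```python
from h import *
st=info()
im,d=r.read_camera("scene");cv2.imwrite("pics/scene11c.png",cv2.resize(im[200:350,220:420,::-1],None,fx=3.8,fy=3.8))
```

```text
t 11.9 tcp chute [-69.1  48.   33.4] y axis ang vs chute y 0.15 tilt [ 0.007  0.    -1.   ] F [-1.7 14.4  9.1] w 0.0766
```

View pics/scene11c.png

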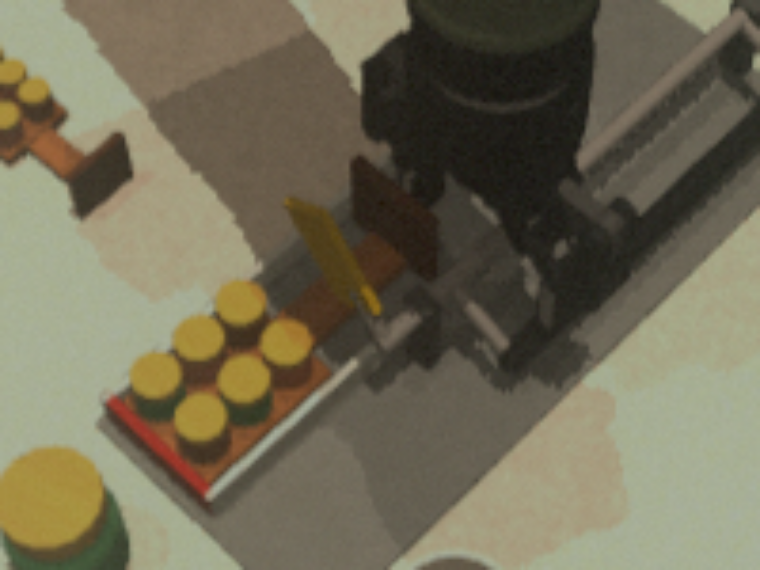

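Force rose to 14 N with no further travel, so the rack is at the stop. I'll back off with the gate still held, then lift.

Emit:
{"op": "send_rows", "data": {
  "steps": [
    [[0.8,0.02,0,0,0,0,0],[0.8,0.06,0,0,0,0,0],[0.8,0.1,0,0,0,0,0],[0.8,0.1,0,-0.08,0,0,0],[0.8,0.1,0,-0.16,0,0,0],[0.8,0.1,0,-0.24,0,0,0],[0.8,0.1,0,-0.35,0,0,0],[0.8,0.1,0,-0.6,0,0,0],[0.8,0.1,0,-0.8,0,0,0],[0.8,0.1,0,-0.8,0,0,0]]
  ]
}}

```text
t: 13.2
ee_pos: [0.5272, 0.0254, 0.1976]
tool_rot: [2.028, 2.391, 0.007]
force: [0.1, -0.2, 0.3]
grip_width: 0.0763
```

Run:
```python
from h import *
st=info()
im,d=r.read_camera("scene");cv2.imwrite("pics/scene12c.png",cv2.resize(im[200:400,200:450,::-1],None,fx=3,fy=3))
im,d=r.read_camera("side");cv2.imwrite("pics/side12c.png",cv2.resize(im[120:360,150:400,::-1],None,fx=2.4,fy=2.4))
im,d=r.read_camera("wrist");cv2.imwrite("pics/w12.png",im[:,:,::-1])
vv,uu=np.mgrid[150:480,150:450]
C=toch(cloud("wrist",d,np.c_[uu.ravel(),vv.ravel()]),q)
k=(abs(C[:,1])<20)&(C[:,2]>25)&(C[:,2]<57)&(C[:,0]<-30); print("plate rear x",np.percentile(C[k,0],[2,10,50]) if k.any() else None)
```

```text
t 13.2 tcp chute [-85.5  50.8 197.6] y axis ang vs chute y 0.12 tilt [-0.002  0.008 -1.   ] F [ 0.1 -0.2  0.3] w 0.0763
plate rear x [-58.98009649 -58.79630312 -58.48203183]
```

View pics/scene12c.png

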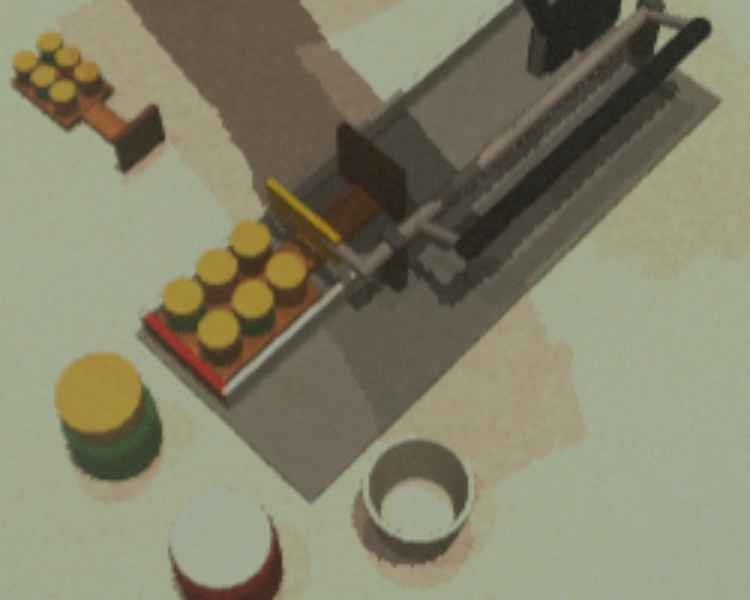

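View pics/side12c.png

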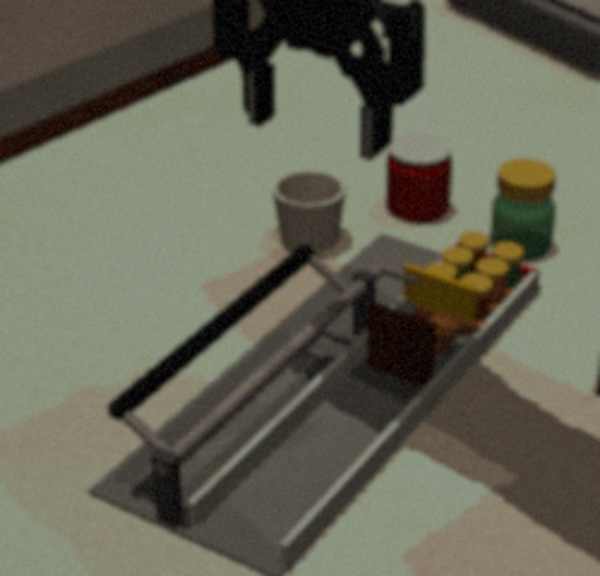

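The gate is closed over the handle, the rack front is at the red stop, and the plate's rear face is at about -59 mm. The gripper is clear of everything, so I'm handing in.

Run:
```python
from cell import r
print(r.close_job())
```

```text
the job is handed in; nothing more can be done
None
```

The rack rests at the red end stop with all six jars past the gate, and the gate has closed over the handle. I handed the job in at about 13.3 s of the 42 s allowed; it reports no verdict.

**What I did:** One fingertip held the press bar down, with the gate at about 1.0 rad judged from the side picture. The other finger pushed the rack's plate along the chute. My first press had the finger wedged on the inner side of the bar, with about 15 N sideways. I released it before touching the rack and pressed again with the finger centred. I stopped pushing when the force rose from 5 N to 14 N with no further travel, backed off with the gate still held, then lifted clear.

**Last checks:**
- **Rack:** the plate's rear face measured at chute x of about -59 mm. That puts the rack's origin at about +56 mm, against +55 mm nominal.
- **Gate:** the pictures show it closed over the handle, and the leaf stayed clear of the jars in every picture I took.
- **Other objects:** the olive jar, spice tin and cup look unmoved in the pictures; I did not measure their positions.
- **Robot:** the gripper is well above the scene with no contact force.

**Disagreement:** the chute poses fitted from the scene and side cameras separately differed by about 4 mm. I used the combined fit, and the wrist camera's depth agreed with it to about 2 mm.

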